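# Seat the relay lens in the V-block

## Robot

A 6-joint arm with a two-finger parallel gripper is mounted at the origin on the work surface; the furniture and walls round the work are solid. World frame = base frame: x ahead of the robot, y to its left, z up, the work surface at z = 0. Lengths are in m, angles in degrees, forces in N, time in s.
With the tool pointing down it reaches from about 0.35 to 0.875 m from the base axis. Payload 4.2 kg.
Tool frame: the origin (TCP) lies midway between the tips of the shut fingers; the grasp point (between the pads) lies 19 mm behind it; z points along the fingers, y is the line along which they close (so a half turn about z gives the same grasp; the last joint's range is limited). The gripper opens to 87 mm and grips with 3 to 60 N. Pads are 19 mm wide; open, the fingers measure 117 mm over their backs; the gripper's body (75 mm by 190 mm) begins 51 mm behind the grasp point.
Start: joints at [90.905, 22.042, 0.453, 0, -68.411, -14.817], TCP at [0.15, 0.607, 0.223] pointing down, gripper open.
Joint ranges: [-179.83, 179.83], [-69.29, 118.12], [-61.27, 80.66], [-181.25, 117.63], [-171.15, -9.14], [-177.46, 177.46]. Speed limits (degrees/s): [159.86, 159.86, 180, 180, 180, 180].

## Interface

Orientations are given as a 3x3 rotation matrix whose columns are the frame's x, y, z axes.
In Python, from station import r gives the robot as it stands.
- The arm moves only by the tool advance, called after ">>>" as name(argument=value, ...) on one line, values as JSON. Schema: {"type":"object","properties":{"rows":{"type":"array","items":{"type":"object","properties":{"aperture":{"type":"number"},"dx":{"type":"number"},"dy":{"type":"number"},"dz":{"type":"number"},"rx":{"type":"number"},"ry":{"type":"number"},"rz":{"type":"number"}},"additionalProperties":false,"required":["aperture"]},"minItems":1,"maxItems":8},"only":{"type":"string"},"quiet":{"type":"boolean"},"lines":{"type":"string"}},"required":["rows"],"additionalProperties":false}. rows is a list of rows, 1 to 8 of them, each an object with the fields aperture (the opening from 0.0 (shut) to 1.0 (fully open)), dx, dy, dz (the shift in m), rx, ry, rz (a rotation vector in degrees); a field left out counts as zero (the opening has to be given); each row is the pose to reach, as a shift and turn from the pose commanded when the call began, along the tool's axes at that moment; what a row does not reach only later rows make up. A row lasts 1/10 s, in which the tool goes at most 0.05 m and 8.59 degrees, less where a joint would pass 70% of its speed; a pose out of reach is approached as far as the arm can. The fingers move at their own pace and stop on an object; the grip force is fixed at half the most. Time passes only in rows, so rows that do not move let the fingers close. The tool returns the time, the measured TCP pose, the force, the opening and the grip force at its end. only (a regular expression) keeps the lines of the reply that match it, lines (a string "A,B") keeps lines A to B, and quiet returns only ok. Input that does not fit is refused with a message, and nothing moves.
- r.sense(): the state, without advancing time (a new reading comes with each control period).
- r.capture(name): name is "scene" or "top"; returns a dict with "pixels" (400x640x3 uint8, red, green, blue), "z_map" (400x640 float32, m along the optical axis (not along the pixel's ray), 0 where there is no reading), "K" (3x3 intrinsics, pixels), "distortion" ([k1, k2, p1, p2, k3] as OpenCV has them; the pictures are not rectified), "world_from_camera" (4x4, takes a point from camera to world coordinates). Camera axes: x right, y up, looking along -z (the intrinsics and any distortion apply to the point x, -y, -z); pixel columns grow to the right and rows downward; lengths in m; the calibration is good to about 2 mm. A picture is of the moment at which its call begins.
- r.finish_job(): hands the job in; it is judged then, once.
The state is a dict: "time_s": time; "joints": joint angles; "joint_velocities": joint speeds; "effort": joint torques, N m; "tcp_pos": TCP position; "ee_rot": TCP orientation; "wrist_force": force on the tool from outside, world axes, zero at the start; "moment": the same for the moment, N m; "gripper_width": opening from 0.0 (shut) to 1.0 (fully open); "gripper_force": force on a finger pad.
Only numpy, scipy, OpenCV 4.12 (cv2) and the standard library are available. Lean on these libraries where they do the work, as an engineer would, in place of code of your own. Each camera call takes 0.05 s, during which the arm holds its last target. There are 200 camera calls.

## Task

Take the lens barrel with the red rings from the grey tray and lay it lengthwise in the V-block's groove, about two centimetres short of the brass back stop. Then push it along the groove until it bears against the stop, and leave it lying there on both flanks. Leave the blue-ringed barrel in its place on the tray.

Things in the scene. Friction and masses are not known exactly. Their poses are not given: they have to be found in the camera images.
- lens_red: loose lens barrel, 36 mm diameter, 80 mm long, 0.11 to 0.22 kg, red ring near each end, black middle, same from either end. Origin at its centre, x along the barrel (y, z turn as it rolls). It starts lying level, roughly along world x, in one of two places 100 mm apart on a grey tray: centre 26 mm above the table; tray and chocks beside it up to 11 mm, fingertips may go down to 15 mm.
- lens_blue: the other barrel, same shape and size but with blue rings, parallel to the red one on the other place of the tray; to be left alone. Origin and axes as for the red one.
- v_block: fixed dark steel V-block, 120 long (x), 64 wide (y). Origin: centre of its underside, on the table; +x runs along the groove to the back stop, roughly world +x. 120-degree groove with bright flanks over the whole length, 30 wide at the top, bottom 16 high, flat top beside it 24.8 high. A barrel on both flanks has its centre at y = 0, z = 36.8; against the stop also x = +10 (all mm).
- back_stop: brass plate fixed across the +x end of the groove, 50 mm wide, 10 mm thick, its top 56 mm above the table. Origin at the middle of the face that the barrel meets (x = +50 mm, y = 0, z = 36.8 mm in the V-block's frame); axes as the V-block's. A barrel pressed down while it is slid drags in the groove by several N before it meets the stop.

How it is judged (in metres and radians):
On the way, in this order (a step that is already met when the one before it is completed fails the run):
1. the red-ringed barrel lies in the groove, 5 to 45 mm short of the back stop (y of lens_red in the frame of v_block between -0.005 and 0.005 m and z of lens_red in the frame of v_block between 0.0325 and 0.0408 m and angle between the x axis of lens_red and the x axis of v_block, either way round below 0.14 rad and x of lens_red in the frame of v_block between -0.035 and 0.005 m), for 0.1 s.
2. lying in the groove, it is pushed against the back stop (more than 1 N) (y of lens_red in the frame of v_block between -0.005 and 0.005 m and z of lens_red in the frame of v_block between 0.0325 and 0.0408 m and angle between the x axis of lens_red and the x axis of v_block, either way round below 0.14 rad and contact force between lens_red and back_stop above 1 N).
At the end, for the whole second after the job is handed in: the red-ringed barrel rests released and still in the groove: its centre within 5 mm of the groove's middle plane and 4 mm of its seated height, its axis within 8 degrees of the groove, its end within 6 mm of the back stop; the blue-ringed barrel is within 30 mm of where it started (y of lens_red in the frame of v_block between -0.005 and 0.005 m and z of lens_red in the frame of v_block between 0.0325 and 0.0408 m and angle between the x axis of lens_red and the x axis of v_block, either way round below 0.14 rad and x of lens_red in the frame of v_block between 0.004 and 0.014 m and contact force between lens_red and v_block above 0.3 N and linear speed of lens_red below 0.02 m/s and distance of lens_blue from where it was at the start of the episode below 0.03 m); the robot touches nothing.
It fails at once if the blue-ringed barrel is moved more than 30 mm (distance of lens_blue from where it was at the start of the episode above 0.03 m).
It also fails if it takes over 42 s, if anything falls off the work surface, if the arm or the gripper's body presses on something with over 40 N, if the wrist force passes 120 N, or if a joint passes its speed limit or range.

## Working session

There is one attempt and no reset: what is moved stays moved. The work goes in short steps, Python scripts to look and compute and a tool call to move; the robot and the scene stay as the last step left them, time stands still between calls to the robot, and variables do not carry over. Pictures are saved under pics/ and viewed, at most 10 in all, crops included, and the job is handed in when it is done.

```bash
ls; mkdir -p pics
```

Run:
```python
from station import r
import cv2,numpy as np
s=r.sense(); print(s['time_s'],s['tcp_pos'],s['ee_rot'],s['gripper_width'])
for n in('scene','top'):
    c=r.capture(n); np.savez(f'{n}0.npz',**c)
    cv2.imwrite(f'pics/{n}0.png',c['pixels'][:,:,::-1]); print(n,c['K'],c['distortion'],c['world_from_camera'])
```

```text
pics
station.py
0.0 [0.1500981  0.60608991 0.22146917] [[ 9.70636480e-01 -2.40550719e-01 -4.19706138e-04]
 [-2.40551061e-01 -9.70634133e-01 -2.13683591e-03]
 [ 1.06636310e-04  2.17505164e-03 -9.99997629e-01]] 1.0058730475426965
scene [[413.04148704   0.         320.28475067]
 [  0.         413.04148704 199.44820274]
 [  0.           0.           1.        ]] [0.03445376 0.         0.         0.         0.        ] [[ 0.56362968  0.34963644 -0.74838222 -0.11100573]
 [-0.82561003  0.26725359 -0.4969342  -0.5286419 ]
 [ 0.02626153  0.89795873  0.43929541  0.44529239]
 [ 0.          0.          0.          1.        ]]
top [[417.0942622    0.         322.91560819]
 [  0.         417.0942622  196.52955002]
 [  0.           0.           1.        ]] [-0.0789188  0.         0.         0.         0.       ] [[ 0.0187718   0.99410781 -0.10675807  0.39389905]
 [-0.99965006  0.02065169  0.01653065 -0.11869874]
 [ 0.01863799  0.1064104   0.9941476   0.91761082]
 [ 0.          0.          0.          1.        ]]
```

View pics/top0.png

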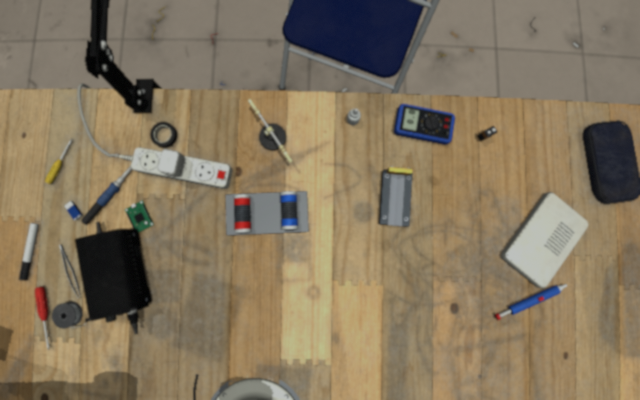

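View pics/scene0.png

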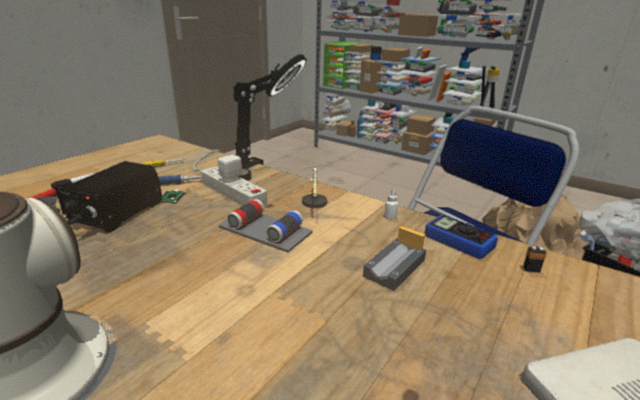

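The top view shows the red barrel at about (242,214), blue at (289,210), the V-block at (396,197) and the brass stop at (400,171). The image top is world +x. In the scene view, red is at (246,213) and the stop at (411,238).

Create h.py:
```python
import numpy as np,cv2
def ray(c,px,z):
    u=cv2.undistortPoints(np.array(px,float).reshape(-1,1,2),c['K'],c['distortion']).reshape(-1,2)
    T=c['world_from_camera']; d=np.c_[u[:,0],-u[:,1],-np.ones(len(u))]@T[:3,:3].T
    o=T[:3,3]; return o+d*((z-o[2])/d[:,2])[:,None]
def mask(c,col,box):
    p=c['pixels'].astype(int); R,G,B=p[...,0],p[...,1],p[...,2]
    m={'red':(R>G+50)&(R>B+50),'blue':(B>R+40)&(B>G+25),'brass':(R>B+60)&(G>B+40)}[col]
    k=np.zeros(m.shape,bool); k[box[1]:box[3],box[0]:box[2]]=1
    return (m&k).astype(np.uint8)
def blobs(m,amin=15):
    n,l,st,ce=cv2.connectedComponentsWithStats(m)
    return [(st[i,4],ce[i].round(1)) for i in range(1,n) if st[i,4]>=amin]
```

Run:
```python
from h import *
t=np.load('top0.npz');s=np.load('scene0.npz')
for c,b,n in((t,(225,185,312,240),'top'),(s,(215,190,312,250),'scene')):
    for col in('red','blue'):
        for a,ce in blobs(mask(c,col,b)): print(n,col,a,ce,ray(c,ce,.026)[0].round(4))
    
m=mask(t,'brass',(380,160,420,182)); print(cv2.minAreaRect(cv2.findNonZero(m)), m.sum())
a=cv2.resize(t['pixels'][155:240,365:425],None,fx=9,fy=7*9/7,interpolation=cv2.INTER_CUBIC)[:600*1]
a=cv2.resize(t['pixels'][160:235,372:420],None,fx=8,fy=8,interpolation=cv2.INTER_CUBIC)
b=cv2.resize(t['pixels'][185:240,222:312],None,fx=4,fy=4,interpolation=cv2.INTER_CUBIC)
o=np.zeros((600,384+360,3),np.uint8);o[:,:384]=a;o[:220,384:]=b
b=cv2.resize(s['pixels'][220:295,355:435],None,fx=4.5,fy=4.5,interpolation=cv2.INTER_CUBIC);o[230:230+b.shape[0],384:384+b.shape[1]]=b
cv2.imwrite('pics/z0.png',o[:,:,::-1])
```

```text
top red 111 [241.4 201.2] [0.4759 0.0412 0.026 ]
top red 112 [242.  224.6] [0.4258 0.038  0.026 ]
top blue 121 [288.3 198. ] [ 0.4849 -0.0593  0.026 ]
top blue 122 [289.3 221.5] [ 0.4345 -0.0628  0.026 ]
scene red 15 [254.8 190.4] [0.5487 0.0982 0.026 ]
scene red 73 [256.1 204.9] [0.4935 0.0439 0.026 ]
scene red 85 [240.8 213.8] [0.4427 0.0413 0.026 ]
scene blue 68 [294.6 215.9] [ 0.5042 -0.0558  0.026 ]
scene blue 82 [280.3 225.8] [ 0.4532 -0.0584  0.026 ]
((400.5, 170.0), (6.0, 25.0), 90.0) 141
```

View pics/z0.png

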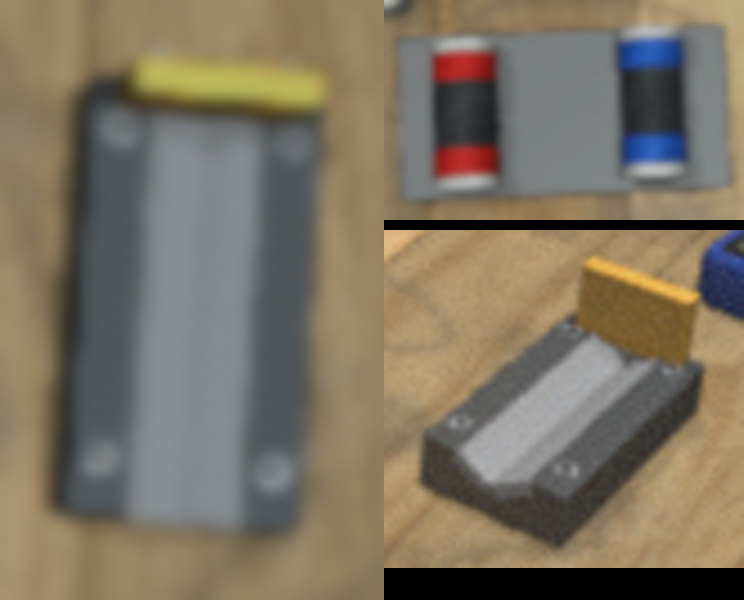

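The crop shows the bright groove running from about crop (207,110) to (187,520), which is original px about (397.8,174) to (395.4,225). The brass top spans about (389,169) to (412,171). Red and blue rings are confirmed on the tray.

Create blk.py:
```python
from h import *
t=np.load('top0.npz');s=np.load('scene0.npz')
g=cv2.cvtColor(t['pixels'],cv2.COLOR_RGB2GRAY).astype(float)
L=[];R=[]
for v in range(178,222):
    row=g[v,385:412]; th=110
    mid=int(round(398-(v-174)*2.4/51))-385
    a=mid
    while row[a]>th:a-=1
    L.append((385+a+(th-row[a])/(row[a+1]-row[a]),v)); b=mid
    while row[b]>th:b+=1
    R.append((384+b+(row[b-1]-th)/(row[b-1]-row[b]),v))
print(np.round(g[200,380:415]))
pl,pr=ray(t,L,.0248),ray(t,R,.0248)
for n,p in(('L',pl),('R',pr)):
    k=np.polyfit(p[:,0],p[:,1],1);print(n,k,np.degrees(np.arctan(k[0])),np.std(p[:,1]-np.polyval(k,p[:,0])))
print('width',np.mean(pl[:,1])-np.mean(pr[:,1]))
print('front col',[ (v,int(g[v,395])) for v in range(220,232)],'rear',[(v,*t['pixels'][v,400]) for v in range(164,180)])
for v in (225,226,227):print(v,ray(t,(395.5,v),.0248).round(4))
for v in (167.,168,169,170,171,172):print(v,ray(t,(400.5,v),.056).round(4))
m=mask(s,'brass',(395,220,430,255));print(blobs(m))
```

```bash
python3 blk.py
```

Run:
```python
from h import *
t=np.load('top0.npz')
z=t['z_map'];print(z[205:222:4,400],z[169:171,395:405:3],z[212,240:246],z[212,262:266])
```

```text
[ 51.  52.  70.  81.  84.  85.  85.  87.  97. 114. 129. 137. 139. 139.
 139. 138. 136. 135. 136. 137. 137. 137. 128. 109.  91.  85.  84.  84.
  85.  90. 104. 124. 136. 140. 142.]
L [-0.06887564 -0.24272322] -3.940060811375478 0.0004064799361146221
R [-0.05930687 -0.2782975 ] -3.394057860070994 0.0002411168757734978
width 0.030957857240612285
front col [(220, 135), (221, 135), (222, 135), (223, 134), (224, 129), (225, 120), (226, 117), (227, 120), (228, 128), (229, 132), (230, 132), (231, 131)] rear [(164, np.uint8(160), np.uint8(141), np.uint8(105)), (165, np.uint8(159), np.uint8(140), np.uint8(105)), (166, np.uint8(158), np.uint8(139), np.uint8(101)), (167, np.uint8(162), np.uint8(146), np.uint8(94)), (168, np.uint8(176), np.uint8(164), np.uint8(89)), (169, np.uint8(186), np.uint8(179), np.uint8(89)), (170, np.uint8(186), np.uint8(184), np.uint8(90)), (171, np.uint8(168), np.uint8(168), np.uint8(83)), (172, np.uint8(125), np.uint8(122), np.uint8(60)), (173, np.uint8(84), np.uint8(76), np.uint8(42)), (174, np.uint8(82), np.uint8(77), np.uint8(67)), (175, np.uint8(101), np.uint8(103), np.uint8(102)), (176, np.uint8(112), np.uint8(116), np.uint8(119)), (177, np.uint8(117), np.uint8(122), np.uint8(126)), (178, np.uint8(124), np.uint8(129), np.uint8(133)), (179, np.uint8(129), np.uint8(134), np.uint8(138))]
225 [[ 0.4315 -0.2908  0.0248]]
226 [[ 0.4293 -0.2908  0.0248]]
227 [[ 0.4272 -0.2908  0.0248]]
167.0 [[ 0.5524 -0.2954  0.056 ]]
168 [[ 0.5503 -0.2954  0.056 ]]
169 [[ 0.5481 -0.2954  0.056 ]]
170 [[ 0.546  -0.2954  0.056 ]]
171 [[ 0.5439 -0.2954  0.056 ]]
172 [[ 0.5417 -0.2953  0.056 ]]
[(np.int32(564), array([411.3, 235.9]))]
[0.9041024  0.8988414  0.89565223 0.8980741  0.8971082 ] [[0.87591547 0.87516165 0.87884945 0.8752053 ]
 [0.87457365 0.8751758  0.875005   0.87774557]] [0.8712122  0.87427986 0.87180704 0.87133807 0.87730044 0.8754097 ] [0.9077295  0.90792614 0.9071112  0.9058279 ]
```

Create go.py:
```python
# usage: go.py x y z yaw : shift/turn in the tool's axes to a world target, tool down, tool x at yaw
import sys,numpy as np
from scipy.spatial.transform import Rotation as Ro
from station import r
s=r.sense();R=np.array(s['ee_rot']);p=np.array(s['tcp_pos']);x,y,z,a=map(float,sys.argv[1:])
T=Ro.from_euler('z',a,degrees=True).as_matrix()@np.diag([1,-1,-1])
print(s['time_s'],p.round(4),(R.T@(np.array([x,y,z])-p)).round(4),Ro.from_matrix(R.T@T).as_rotvec(degrees=True).round(2),np.round(s['joints'],1),np.round(s['wrist_force'],2),round(s['gripper_width'],3),s['gripper_force'])
```

```text
(no output)
```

>>> advance(rows=[{"aperture":1,"dx":0.033,"dy":0.037,"rz":-2},{"aperture":1,"dx":0.066,"dy":0.074,"rz":-4},{"aperture":1,"dx":0.099,"dy":0.111,"rz":-6},{"aperture":1,"dx":0.132,"dy":0.148,"rz":-8},{"aperture":1,"dx":0.165,"dy":0.185,"rz":-10},{"aperture":1,"dx":0.198,"dy":0.222,"rz":-12},{"aperture":1,"dx":0.231,"dy":0.259,"rz":-14},{"aperture":1,"dx":0.264,"dy":0.296,"rz":-16}])

```text
time_s: 0.9
tcp_pos: [0.3355, 0.2538, 0.2225]
ee_rot: [[0.999, 0.039, -0.0], [0.039, -0.999, 0.0], [-0.0, -0.0, -1.0]]
wrist_force: [1.2, 0.1, -0.3]
gripper_width: 0.999
gripper_force: 0.0
```

```bash
python3 go.py 0.4505 0.0395 0.11 3.65
```

```text
0.9 [0.3355 0.2538 0.2225] [0.1066 0.2186 0.1124] [-0.    0.01 -1.44] [ 59.4   1.6 -26.1  -0.  -62.3  32.8] [ 1.19  0.08 -0.34] 0.999 0.0
```

>>> advance(rows=[{"aperture":1,"dx":0.02,"dy":0.04,"rz":-0.7},{"aperture":1,"dx":0.04,"dy":0.08,"rz":-1.4},{"aperture":1,"dx":0.06,"dy":0.12,"rz":-1.4},{"aperture":1,"dx":0.08,"dy":0.16,"dz":0.02,"rz":-1.4},{"aperture":1,"dx":0.1,"dy":0.2,"dz":0.05,"rz":-1.4},{"aperture":1,"dx":0.107,"dy":0.2185,"dz":0.09,"rz":-1.4},{"aperture":1,"dx":0.107,"dy":0.2185,"dz":0.112,"rz":-1.4},{"aperture":1,"dx":0.107,"dy":0.2185,"dz":0.112,"rz":-1.4}])

```text
time_s: 1.7
tcp_pos: [0.4476, 0.0395, 0.1073]
ee_rot: [[0.998, 0.058, -0.008], [0.058, -0.998, -0.003], [-0.008, 0.003, -1.0]]
wrist_force: [-0.1, 0.1, -0.1]
gripper_width: 0.999
gripper_force: 0.0
```

Run:
```python
from station import r
from h import *
c=r.capture('top');s=r.capture('scene')
o=np.hstack([cv2.resize(c['pixels'][160:260,200:330],None,fx=3,fy=3),cv2.resize(s['pixels'][150:250,200:330],None,fx=3,fy=3)])
cv2.imwrite('pics/a1.png',o[:,:,::-1])
for a,ce in blobs(mask(s,'red',(215,195,312,250))): print(a,ce)
```

```bash
python3 go.py 0.4505 0.0395 0.017 3.65
```

```text
68 [256.1 205.1]
74 [240.8 214.5]
1.8 [0.4505 0.0415 0.1109] [-0.0001  0.0019  0.0939] [ 0.03  0.   -0.13] [ 26.   12.4 -31.9   0.  -45.6  67.5] [-0.24 -0.56  0.3 ] 1.0 0.0
```

View pics/a1.png

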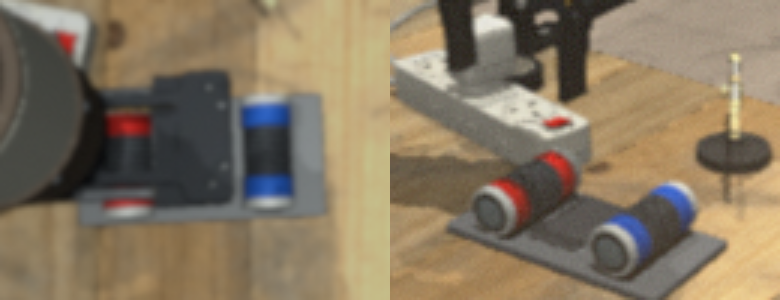

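The arm straddles the red barrel: in the left crop it is at about (130,160), with blue clear at (268,150). Descending.

>>> advance(rows=[{"aperture":1,"dy":0.0015,"dz":0.02},{"aperture":1,"dy":0.0015,"dz":0.045},{"aperture":1,"dy":0.0015,"dz":0.07},{"aperture":1,"dy":0.0015,"dz":0.085},{"aperture":1,"dy":0.0015,"dz":0.0935},{"aperture":1,"dy":0.0015,"dz":0.0935},{"aperture":1,"dy":0.0015,"dz":0.0935}])

```text
time_s: 2.5
tcp_pos: [0.4514, 0.0407, 0.0182]
ee_rot: [[0.998, 0.062, 0.003], [0.062, -0.998, 0.001], [0.003, -0.001, -1.0]]
wrist_force: [0.2, 1.2, 0.0]
gripper_width: 0.998
gripper_force: 0.0
```

>>> advance(rows=[{"aperture":0},{"aperture":0},{"aperture":0},{"aperture":0},{"aperture":0},{"aperture":0},{"aperture":0},{"aperture":0}])

```text
time_s: 3.3
tcp_pos: [0.4502, 0.0382, 0.0177]
ee_rot: [[0.998, 0.063, -0.001], [0.063, -0.998, -0.003], [-0.002, 0.003, -1.0]]
wrist_force: [1.7, -9.8, 6.1]
gripper_width: 0.405
gripper_force: 30.0
```

```bash
python3 go.py 0.4505 0.0395 0.17 3.65
```

```text
3.3 [0.4502 0.0382 0.0177] [ 1.000e-04 -8.000e-04 -1.523e-01] [ 0.17  0.09 -0.05] [ 25.7  21.5 -37.8   0.2 -30.9  67.7] [ 1.74 -9.8   6.11] 0.405 29.997387528419495
```

>>> advance(rows=[{"aperture":0,"dz":-0.01},{"aperture":0,"dz":-0.03},{"aperture":0,"dz":-0.06},{"aperture":0,"dz":-0.1},{"aperture":0,"dz":-0.14},{"aperture":0,"dz":-0.152},{"aperture":0,"dz":-0.152}])

```text
time_s: 4.0
tcp_pos: [0.4514, 0.0406, 0.1714]
ee_rot: [[0.998, 0.061, 0.005], [0.061, -0.998, 0.003], [0.005, -0.002, -1.0]]
wrist_force: [1.1, 0.1, -2.1]
gripper_width: 0.404
gripper_force: 30.0
```

```bash
python3 go.py 0.481 -0.2913 0.17 -3.67
```

```text
4.0 [0.4514 0.0406 0.1714] [0.0093 0.3331 0.0007] [-0.16 -0.3   7.17] [ 25.8   7.8 -27.2  -0.  -54.6  67.7] [ 1.13  0.05 -2.09] 0.404 29.9970343708992
```

>>> advance(rows=[{"aperture":0,"dx":0.001,"dy":0.045,"rz":1},{"aperture":0,"dx":0.002,"dy":0.09,"rz":2},{"aperture":0,"dx":0.004,"dy":0.135,"rz":3},{"aperture":0,"dx":0.005,"dy":0.18,"rz":4},{"aperture":0,"dx":0.006,"dy":0.225,"rz":5},{"aperture":0,"dx":0.007,"dy":0.27,"rz":6},{"aperture":0,"dx":0.0085,"dy":0.31,"rz":7.2},{"aperture":0,"dx":0.009,"dy":0.333,"rz":7.2}])

```text
time_s: 4.8
tcp_pos: [0.4785, -0.2941, 0.1666]
ee_rot: [[0.998, -0.068, -0.004], [-0.068, -0.998, 0.001], [-0.004, -0.001, -1.0]]
wrist_force: [0.9, 0.5, -1.6]
gripper_width: 0.408
gripper_force: 30.0
```

>>> advance(rows=[{"aperture":0,"dz":0.03},{"aperture":0,"dz":0.06},{"aperture":0,"dz":0.08},{"aperture":0,"dz":0.08},{"aperture":0,"dz":0.08}])

```text
time_s: 5.3
tcp_pos: [0.4791, -0.2918, 0.0881]
ee_rot: [[0.998, -0.064, -0.002], [-0.064, -0.998, 0.0], [-0.002, -0.0, -1.0]]
wrist_force: [1.1, -0.8, -1.2]
gripper_width: 0.405
gripper_force: 30.0
```

Create look.py:
```python
import sys
from station import r
from h import *
c=r.capture('top');s=r.capture('scene')
o=np.hstack([cv2.resize(c['pixels'][140:250,350:450],None,fx=4,fy=4),cv2.resize(s['pixels'][180:290,350:450],None,fx=4,fy=4)])
cv2.imwrite(f'pics/{sys.argv[1]}.png',o[:,:,::-1]); np.savez(sys.argv[1]+'.npz',**s)
z=float(sys.argv[2])
for n,k,b in(('top',c,(360,165,440,240)),('scene',s,(350,190,440,290))):
    for a,ce in blobs(mask(k,'red',b),10): print(n,a,ce,ray(k,ce,z)[0].round(4))
```

```bash
python3 look.py a2 0.098; python3 go.py 0.481 -0.2913 0.0288 -3.67
```

```text
top 19 [403.7 214.5] [ 0.4494 -0.293   0.098 ]
scene 19 [402.4 209.8] [ 0.5367 -0.2804  0.098 ]
scene 101 [393.7 225.2] [ 0.4742 -0.2924  0.098 ]
5.4 [ 0.4803 -0.2921  0.0899] [ 0.0005 -0.0009  0.0611] [ 0.03 -0.09 -0.01] [-14.8  23.5 -18.5   0.  -47.9 101.1] [-0.11  0.43 -0.75] 0.403 29.997223913669586
```

View pics/a2.png

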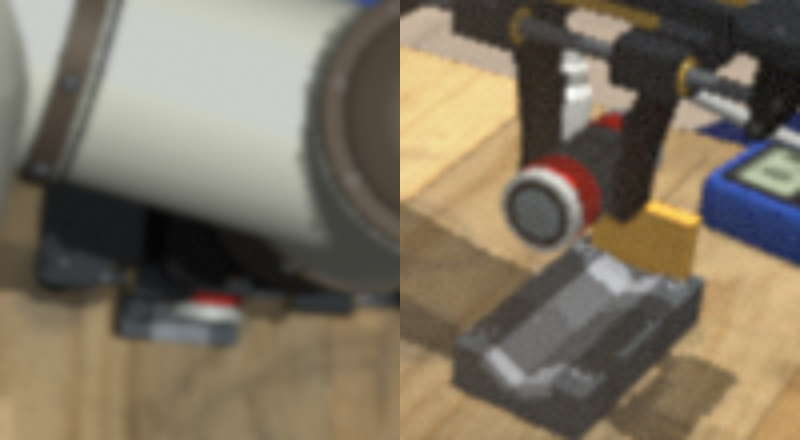

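The scene crop shows the barrel gripped level, with its near end at about crop (540,205). It is above the groove and clear of the stop at crop (645,240). Descending.

>>> advance(rows=[{"aperture":0,"dy":-0.001,"dz":0.02},{"aperture":0,"dy":-0.001,"dz":0.04},{"aperture":0,"dy":-0.001,"dz":0.053},{"aperture":0,"dy":-0.001,"dz":0.056},{"aperture":0,"dy":-0.001,"dz":0.056},{"aperture":0,"dy":-0.001,"dz":0.056}])

```text
time_s: 6.0
tcp_pos: [0.4805, -0.2912, 0.0341]
ee_rot: [[0.998, -0.064, 0.002], [-0.064, -0.998, -0.001], [0.002, 0.001, -1.0]]
wrist_force: [0.0, 0.0, -1.0]
gripper_width: 0.412
gripper_force: 30.0
```

>>> advance(rows=[{"aperture":0,"dz":0.001},{"aperture":0,"dz":0.002},{"aperture":0,"dz":0.003},{"aperture":0,"dz":0.003},{"aperture":0,"dz":0.003}])

```text
time_s: 6.5
tcp_pos: [0.4796, -0.2909, 0.0301]
ee_rot: [[0.998, -0.065, -0.0], [-0.065, -0.998, -0.0], [-0.0, 0.0, -1.0]]
wrist_force: [0.1, -0.8, -1.3]
gripper_width: 0.404
gripper_force: 30.0
```

```bash
python3 go.py 0.481 -0.2913 0.0288 -3.67
```

```text
6.5 [ 0.4796 -0.2909  0.0301] [0.0014 0.0003 0.0013] [ 0.    0.   -0.04] [-14.7  28.1 -21.8   0.  -40.1 101. ] [ 0.06 -0.78 -1.3 ] 0.404 29.997256994247437
```

>>> advance(rows=[{"aperture":0,"dz":0.0007},{"aperture":0,"dz":0.0015},{"aperture":0,"dz":0.0015},{"aperture":0,"dz":0.0015}])

```text
time_s: 6.9
tcp_pos: [0.4799, -0.2913, 0.0295]
ee_rot: [[0.998, -0.064, 0.001], [-0.064, -0.998, -0.001], [0.001, 0.001, -1.0]]
wrist_force: [-1.8, -0.7, 6.1]
gripper_width: 0.404
gripper_force: 30.0
```

>>> advance(rows=[{"aperture":0,"dz":0.0005},{"aperture":0,"dz":0.001},{"aperture":0,"dz":0.001},{"aperture":0,"dz":0.001}])

```text
time_s: 7.3
tcp_pos: [0.48, -0.2915, 0.0293]
ee_rot: [[0.998, -0.064, 0.001], [-0.064, -0.998, -0.001], [0.001, 0.001, -1.0]]
wrist_force: [-3.1, -0.5, 9.6]
gripper_width: 0.406
gripper_force: 30.0
```

>>> advance(rows=[{"aperture":0,"dz":-0.0015},{"aperture":0,"dx":0.004,"dz":-0.0015},{"aperture":0,"dx":0.008,"dz":-0.0015},{"aperture":0,"dx":0.012,"dz":-0.0015},{"aperture":0,"dx":0.015,"dz":-0.0015},{"aperture":0,"dx":0.017,"dz":-0.0015},{"aperture":0,"dx":0.017,"dz":-0.0015},{"aperture":0,"dx":0.017,"dz":-0.0015}])

```text
time_s: 8.1
tcp_pos: [0.4955, -0.2928, 0.0292]
ee_rot: [[0.998, -0.065, -0.003], [-0.065, -0.998, -0.0], [-0.003, 0.001, -1.0]]
wrist_force: [-3.6, -4.1, 4.8]
gripper_width: 0.409
gripper_force: 30.0
```

```bash
python3 look.py a3 0.0368
```

```text
top 26 [397.4 208.2] [ 0.4668 -0.2925  0.0368]
scene 23 [402.5 235.6] [ 0.5504 -0.282   0.0368]
scene 96 [393.5 251. ] [ 0.4903 -0.2913  0.0368]
```

View pics/a3.png

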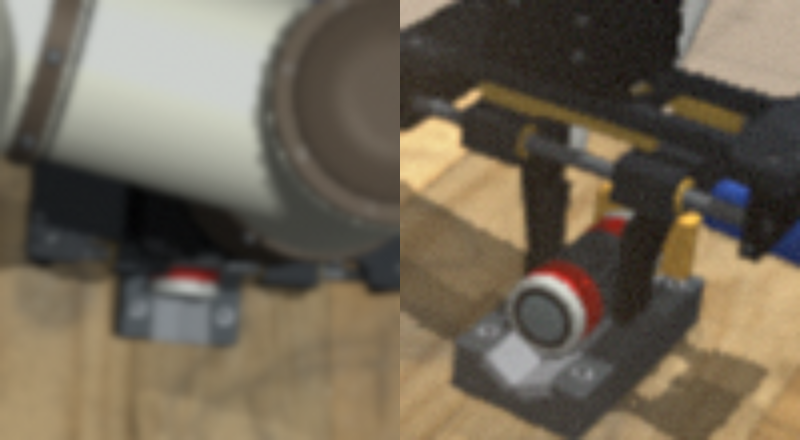

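The picture shows the barrel seated in the groove, with its near end at crop (545,310), and the gripper clear of the stop. I'll inch forward now, watching the force against the drag of about 3.5 N.

>>> advance(rows=[{"aperture":0,"dx":0.001},{"aperture":0,"dx":0.002},{"aperture":0,"dx":0.003},{"aperture":0,"dx":0.003},{"aperture":0,"dx":0.003}])

```text
time_s: 8.7
tcp_pos: [0.4982, -0.2929, 0.0292]
ee_rot: [[0.998, -0.065, -0.003], [-0.065, -0.998, -0.0], [-0.003, 0.001, -1.0]]
wrist_force: [-4.3, -2.7, 4.9]
gripper_width: 0.404
gripper_force: 30.0
```

>>> advance(rows=[{"aperture":0,"dx":0.001},{"aperture":0,"dx":0.002},{"aperture":0,"dx":0.003},{"aperture":0,"dx":0.003},{"aperture":0,"dx":0.003}])

```text
time_s: 9.2
tcp_pos: [0.5011, -0.2931, 0.0292]
ee_rot: [[0.998, -0.065, -0.003], [-0.065, -0.998, -0.0], [-0.003, 0.001, -1.0]]
wrist_force: [-5.4, -4.2, 4.7]
gripper_width: 0.404
gripper_force: 30.0
```

>>> advance(rows=[{"aperture":0,"dx":0.001},{"aperture":0,"dx":0.002},{"aperture":0,"dx":0.002},{"aperture":0,"dx":0.002}])

```text
time_s: 9.6
tcp_pos: [0.5025, -0.2932, 0.0291]
ee_rot: [[0.998, -0.065, -0.005], [-0.065, -0.998, 0.0], [-0.005, 0.0, -1.0]]
wrist_force: [-5.6, -2.2, 5.7]
gripper_width: 0.406
gripper_force: 30.0
```

>>> advance(rows=[{"aperture":0,"dx":0.001},{"aperture":0,"dx":0.002},{"aperture":0,"dx":0.002},{"aperture":0,"dx":0.002}])

```text
time_s: 10.0
tcp_pos: [0.5025, -0.2932, 0.0291]
ee_rot: [[0.998, -0.065, -0.009], [-0.065, -0.998, 0.001], [-0.009, -0.0, -1.0]]
wrist_force: [-8.8, -3.3, 8.7]
gripper_width: 0.406
gripper_force: 30.0
```

>>> advance(rows=[{"aperture":0,"dx":0.001},{"aperture":0,"dx":0.002},{"aperture":0,"dx":0.003},{"aperture":0,"dx":0.004},{"aperture":0,"dx":0.004},{"aperture":0,"dx":0.004}])

```text
time_s: 10.6
tcp_pos: [0.5026, -0.2932, 0.029]
ee_rot: [[0.998, -0.066, -0.017], [-0.066, -0.998, 0.003], [-0.017, -0.001, -1.0]]
wrist_force: [-15.9, -3.1, 15.4]
gripper_width: 0.404
gripper_force: 30.0
```

```bash
python3 look.py a4 0.0368
```

```text
top 39 [397.9 204.6] [ 0.4745 -0.2936  0.0368]
scene 25 [404.2 234.3] [ 0.5569 -0.2826  0.0368]
scene 94 [395.7 249.6] [ 0.497  -0.2925  0.0368]
```

>>> advance(rows=[{"aperture":0,"dx":-0.002},{"aperture":0,"dx":-0.005,"dz":-0.0005},{"aperture":0,"dx":-0.005,"dz":-0.0005},{"aperture":0.45,"dx":-0.005,"dz":-0.0005},{"aperture":0.6,"dx":-0.005,"dz":-0.0005},{"aperture":0.8,"dx":-0.005,"dz":-0.0005},{"aperture":0.8,"dx":-0.005,"dz":-0.0005},{"aperture":0.8,"dx":-0.005,"dz":-0.0005}])

```text
time_s: 11.5
tcp_pos: [0.506, -0.2924, 0.0295]
ee_rot: [[0.998, -0.064, 0.0], [-0.064, -0.998, 0.0], [0.0, -0.0, -1.0]]
wrist_force: [-0.1, -0.8, 0.3]
gripper_width: 0.721
gripper_force: 0.0
```

>>> advance(rows=[{"aperture":0.8,"dz":-0.02},{"aperture":0.8,"dz":-0.05},{"aperture":0.8,"dz":-0.09},{"aperture":0.8,"dz":-0.13},{"aperture":0.8,"dx":-0.04,"dz":-0.15},{"aperture":0.8,"dx":-0.09,"dz":-0.15},{"aperture":0.8,"dx":-0.13,"dz":-0.15},{"aperture":0.8,"dx":-0.13,"dz":-0.15}])

```text
time_s: 12.3
tcp_pos: [0.371, -0.283, 0.1797]
ee_rot: [[0.998, -0.067, -0.001], [-0.067, -0.998, 0.002], [-0.002, -0.002, -1.0]]
wrist_force: [0.2, 0.0, 0.0]
gripper_width: 0.803
gripper_force: 0.0
```

```bash
python3 look.py a5 0.0368
```

```text
top 111 [398.7 179.4] [ 0.5288 -0.2953  0.0368]
top 11 [401.7 200.5] [ 0.4835 -0.3018  0.0368]
scene 103 [409.1 238.4] [ 0.5484 -0.2964  0.0368]
scene 116 [396.5 250.2] [ 0.496  -0.2946  0.0368]
```

View pics/a5.png

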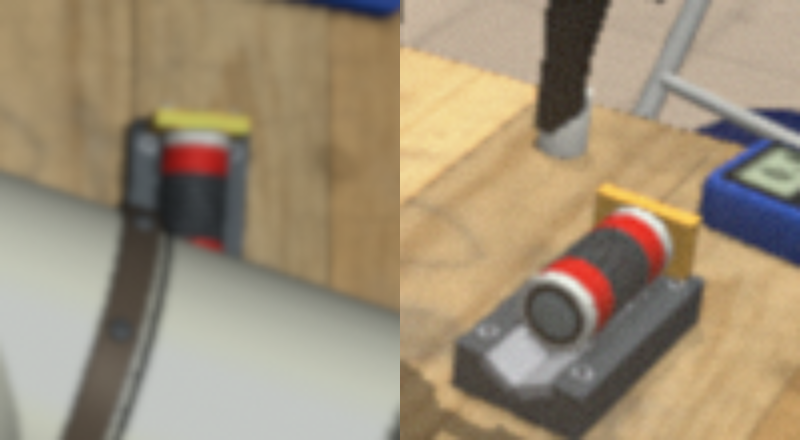

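The barrel lies in the groove with its far white end against the brass stop, at crop (195,135) in the top view and (640,225) in the scene view. The gripper is clear, so I'm handing in.

```bash
python3 -c "
from station import r
print(r.finish_job())"
```

```text
the job is handed in; nothing more can be done
None
```

The red-ringed barrel lies released in the groove against the back stop; I pushed it there with about 16 N and never touched the blue barrel. The job is handed in at about 12 s, and no verdict was returned.

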